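Fit and lock the food-processor bowl, then set full speed

ROBOT

A 6-joint arm with a two-finger parallel gripper is mounted at the origin on the work surface. World frame = base frame: x ahead of the robot, y to its left, z up, the work surface at z = 0. Lengths are in m, angles in rad, forces in N, time in s.
With the tool pointing down it reaches from about 0.375 to 0.9 m from the base axis. Payload 3.1 kg.
Tool frame: the origin (TCP) lies between the finger pads, 19 mm behind the fingertips; this is the grasp point; z points along the fingers, y is the line along which they close (so a half turn about z gives the same grasp; the last joint's range is limited). The gripper opens to 87 mm and grips with 3 to 60 N. Pads are 19 mm wide; open, the fingers measure 117 mm over their backs; the gripper's body (75 mm by 190 mm) begins 51 mm behind the grasp point.
Start: joints at [-1.411, 0.527, 1.433, -0, 1.181, -0.178], TCP at [0.207, -0.59, 0.241] pointing down, gripper open.
Joint ranges: [-3.08, 3.08], [-0.75, 2.2], [0.22, 2.44], [-1.43, 4.57], [0, 2.65], [-2.85, 2.85]. Speed limits (rad/s): [2.79, 2.79, 3.14, 3.14, 3.14, 3.14].

INTERFACE

Orientations are given as a unit quaternion [x, y, z, w].
In Python, from rig import robot gives the robot as it stands. The module is installed in compiled form; this text tells all that it offers.
- The arm moves only by the tool play_rows, never from a script. Its arguments are lists of equal length, an entry for each row: "gripper": the closure, from -1 (fully open) to 1 (shut); "delta_pos": the shift along the tool's x, y, z in cm, a list of three; "turn": the turn, a rotation vector about the tool's x, y, z in rad, a list of three. A call has 1 to 12 rows; each row is the pose to reach, as a shift and turn from the pose commanded when the call began, along the tool's axes at that moment; what a row does not reach only later rows make up. A row lasts 1/8 s, in which the tool goes at most 62.5 mm and 10.7 degrees, less where a joint would pass 70% of its speed; a pose out of reach is approached as far as the arm can. A call with a gripper value outside its range is refused whole. The fingers move at their own pace and stop on an object; "squeeze" is the grip in N (left out, the last holds). Time passes only in rows, so rows that repeat a pose let the fingers close. It gives the time, the measured TCP pose, the force, the opening and the grip force at its end, in the units of the state.
- robot.get_obs(): the state, without advancing time (a new reading comes with each control period).
- robot.camera(name): name is "scene" or "side" or "wrist"; returns a dict with "color" (480x640x3 uint8, red, green, blue), "vfov" (degrees; the focal length in pixels is half the picture's height over the tangent of half this angle, whatever the lens; pixels are square), "cx", "cy" (the principal point, pixels), "k1" (the pictures are not rectified: a ray, as slopes to the right and down, at radius r is drawn at 1 + k1 r^2 times it, then the intrinsics apply), "R" (3x3) and "t" (3): a world point X has camera coordinates R X + t. Camera axes: x right, y down, z forward; pixel columns grow to the right and rows downward; lengths in m; the calibration is good to about 2 mm. A picture is of the moment at which its call begins. There is no depth.
- robot.hand_in(): hands the job in; it is judged then, once.
The state is a dict: "time": time; "q": joint angles; "joint_velocities": joint speeds; "joint_torque": joint torques, N m; "position": TCP position; "tool_rot": TCP orientation; "ft_force": force on the tool from outside, world axes, zero at the start; "moment": the same for the moment, N m; "grip_width": finger opening in m; "grip_force": force on a finger pad.
Only numpy, scipy, OpenCV 4.12 (cv2) and the standard library are available. Lean on these libraries where they do the work, as an engineer would, in place of code of your own. Each camera call takes 0.05 s, during which the arm holds its last target. There are 200 camera calls.

TASK

Get the food processor ready to run: on its sloping front panel, slide the bowl lock all the way open (away from the speed selector), then lift the lidded bowl by its handle bar and, keeping it upright, set it down without dropping it over the two pegs of the base so that it sits fully home. Then slide the lock all the way back to its stop so its tongue holds the bowl, and last of all slide the speed selector to its outer end stop, away from the lock. Leave the mug, the pepper mill and the jar standing where they are.

Things in the scene. Friction and masses are not known exactly. Their poses are not given: they have to be found in the camera images.
- base: White food-processor motor base, fixed, 260 wide (y), deck 90 high from x = -66 to +100. Origin on the worktop below the middle of the bowl seat; z up, -x the front, +y left seen from the robot. In front a dark panel slopes from the deck edge (x -66, z 90) down to x -123, z 50; its outward normal leans 35 degrees from vertical to -x. Lock on its +y half, speed selector on its -y half.
- seat (a point): Middle of the bowl seat on the deck, 90 above the worktop, axes as the base; the seated bowl's origin comes to this point. Two tapered pegs stand on the deck at y = +34 and -34 from it: 14 high, diameter 12 for the lowest 5, then narrowing to 6 at the tip.
- bowl: Milky clear bowl with white lid (one rigid piece, about 0.55 kg), loose. Origin at the middle of its underside, z up. 158 high; radius 45 at height 16, 84 at 60, 88 at 110, lid radius 90 from 110 to 118. Seats either way round (half turn), its x along the base's x. Seated, it stands out over the panel: a tool pointing straight down at the fins runs into it, so tilt to near the panel's normal.
- bowl_foot (a point): Middle of the bowl's underside, axes as the bowl: grey square foot 100 x 100, 16 high, with two holes of diameter 18 through it at x = 0, y = +34 and -34 that go over the pegs (3 mm play all round). On its -x and +x sides a lip, 30 wide, 8 high, ending at x = -60 and +60.
- bowl_grip (a point): Grasp point in the white handle bar on the lid: on the bowl's axis, 142 above its underside, 24 above the lid; axes as the bowl. The bar is 80 long (bowl's x), 22 wide (bowl's y), from 118 to 158 high. Pinch it across the 22.
- lock_grip (a point): Point in the bowl lock's steel fin, axes as the base. It lies 40 down the slope from the deck edge and 27 off the panel along the panel's normal. The fin is 12 wide (y), 30 along the slope, and ends 32 off the panel; a plate 4 thick, 24 wide lies under it.
- tongue (a point): Middle of the lock's tongue, 24 wide (y), 22 long, 6 thick, grey; moves with the fin, 35 to its -y side, its underside 11 above the deck, on a riser in front of the deck edge (base x = -75 to -66). Locked, it lies over the front lip of the bowl's foot, or blocks the seat; open, it is clear.
- lock (a joint): Travel of the bowl lock in m along the base's +y: 0 = locked (end stop, fin at base y = +35), 0.05 = open (end stop, fin at base y = +85). Stays where it is left; about 2.5 N moves it. Starts locked or up to 0.02 from it.
- selector_grip (a point): Point in the speed selector's steel fin, axes as the base. It lies 40 down the slope from the deck edge and 27 off the panel along its normal. Fin 12 wide (y), 30 along the slope, ends 32 off the panel; a plate 4 thick, 22 wide lies under it. Grey marks below grow larger towards full speed.
- selector (a joint): Travel of the speed selector in m along the base's -y: 0 = inner end stop (fin at base y = -25), 0.07 = outer end stop, full speed (fin at base y = -95). Stays where it is left; about 2.5 N moves it. Starts in between.
- mug: White mug, radius 40, 90 high, with a handle; bystander. Origin under its middle.
- mill: Dark wooden pepper mill, radius 28, 175 high; bystander. Origin under its middle.
- jar: Glass jar with steel cap, radius 37, 110 high; bystander. Origin under its middle.
Things that resemble listed ones, but are neither listed nor needed, are in the scene too. What is shaped like the bowl but orange or red is not meant.

How it is judged:
By the outcome, as a careful person would: the job done as asked, in the order asked, and still so for the second after the job is handed in, with the robot touching nothing.
It also fails if it takes over 67 s, if anything falls off the work surface, if the arm or the gripper's body presses on something with over 40 N, if the wrist force passes 120 N, or if a joint passes its speed limit or range.

## Working session

There is one attempt and no reset: what is moved stays moved. The work goes in short steps, Python scripts to look and compute and a tool call to move; the robot and the scene stay as the last step left them, time stands still between calls to the robot, and variables do not carry over. Pictures are saved under pics/ and viewed, at most 10 in all, crops included, and the job is handed in when it is done.

Besides the shell and the picture viewer there is one more tool, called after ">>>" by a JSON object that holds its "fn" and its "kwargs", one argument or row to a line. play_rows: Moves the arm, as the interface text tells. Its arguments: {"type":"object","properties":{"gripper":{"type":"array","items":{"type":"number"}},"delta_pos":{"type":"array","items":{"type":"array","items":{"type":"number"}}},"turn":{"type":"array","items":{"type":"array","items":{"type":"number"}}},"squeeze":{"type":"number"}},"required":["gripper","delta_pos","turn"]}

```bash
mkdir -p pics; cat > h.py <<'E'
import numpy as np, cv2, json
from rig import robot
from scipy.spatial.transform import Rotation as Ro
def snap(n,f):
    c=robot.camera(n); cv2.imwrite(f'pics/{f}.png',c['color'][:,:,::-1])
    np.savez(f'pics/{f}.npz',**{k:c[k] for k in c}); return c
def load(f): return dict(np.load(f'pics/{f}.npz'))
def K(c):
    f=240/np.tan(np.radians(float(c['vfov']))/2); return f
def proj(c,X):
    P=np.atleast_2d(X)@c['R'].T+c['t']; s=P[:,:2]/P[:,2:]; r2=(s**2).sum(1,keepdims=True)
    return s*(1+c['k1']*r2)*K(c)+[c['cx'],c['cy']]
def ray(c,u,v):
    d=(np.array([u,v])-[c['cx'],c['cy']])/K(c); s=d.copy()
    for _ in range(30): s=d/(1+c['k1']*(s@s))
    o=-c['R'].T@c['t']; w=c['R'].T@np.array([s[0],s[1],1]); return o,w/np.linalg.norm(w)
def atz(c,u,v,z):
    o,w=ray(c,u,v); return o+w*(z-o[2])/w[2]
E
python3 - <<'E'
from h import *
for n in ['scene','side','wrist']:
    c=snap(n,n+'0'); print(n,c['vfov'],c['k1'],c['cx'],c['cy'],(-c['R'].T@c['t']).round(3),c['R'][2].round(2))
o=robot.get_obs();print(o)
a=[cv2.imread(f'pics/{n}0.png') for n in ['scene','side']]
E
```

```text
scene 55.933741018120365 -0.01843957732742365 315.9347278518993 240.20741714605575 [1.02  0.359 0.915] [-0.51 -0.36 -0.78]
side 47.1659662167066 -0.06133708280093014 318.22631216136983 246.50829928581615 [ 0.776 -1.188  0.994] [-0.2   0.79 -0.58]
wrist 67.81512605626979 -0.03551153955093747 319.976032599654 236.41604557139334 [ 0.271 -0.567  0.384] [-0.24 -0.08 -0.97]
{'time': 0.15, 'q': array([-1.41146813e+00,  5.28258037e-01,  1.43359769e+00, -1.45948682e-05,
        1.18137949e+00, -1.78479975e-01]), 'joint_velocities': array([ 8.71625299e-04, -2.47559029e-03, -3.87300025e-03, -1.06125624e-03,
       -6.96433701e-05, -8.28156253e-04]), 'joint_torque': array([ 2.37402592e-04, -4.40430844e+01, -1.76842850e+01,  6.33061328e-02,
        5.52398711e-02, -1.01169421e-04]), 'position': array([ 0.20708944, -0.58914227,  0.24049634]), 'tool_rot': array([ 9.85768785e-01,  1.68104812e-01,  1.11590788e-06, -8.21310611e-04]), 'ft_force': array([-1.00678104,  0.01512262, -0.07176206]), 'moment': array([0.05776966, 0.0196996 , 0.017634  ]), 'grip_force': 0.0, 'grip_width': 0.08695272815149292}
```

View pics/scene0.png

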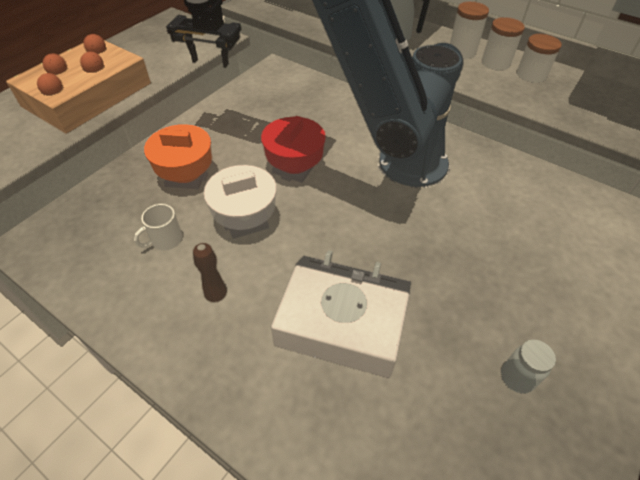

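View pics/side0.png

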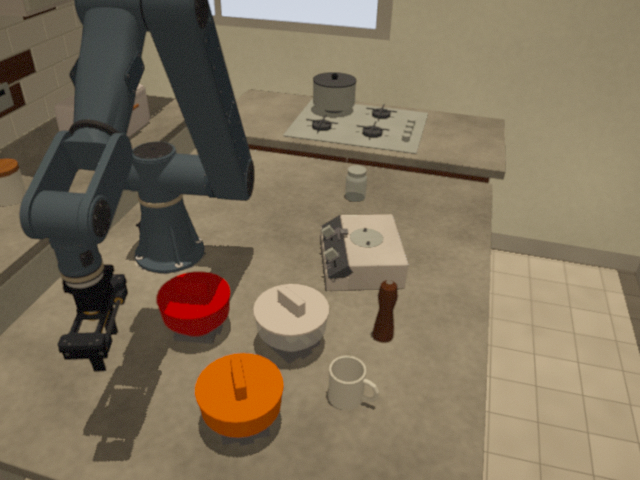

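Scene: the base is at about (342,310), with deck corners near (299,264), (411,290), (396,358) and (273,333). The white bowl is at (240,195), with orange at (178,150) and red at (294,143). Side: the base is at (365,250) and the white bowl's bar at (291,300). Next I enlarge the base and the bowl in both views.

```bash
python3 - <<'E'
from h import *
def crop(n,x,y,w,h):
    a=cv2.imread(f'pics/{n}.png')[y:y+h,x:x+w]; return cv2.resize(a,(400,300),interpolation=cv2.INTER_CUBIC)
t=[crop('scene0',265,250,160,120),crop('side0',310,205,120,90),crop('scene0',185,155,120,90),crop('side0',240,275,120,90)]
cv2.imwrite('pics/m.png',np.vstack([np.hstack(t[:2]),np.hstack(t[2:])]))
E
```

```text
(no output)
```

View pics/m.png

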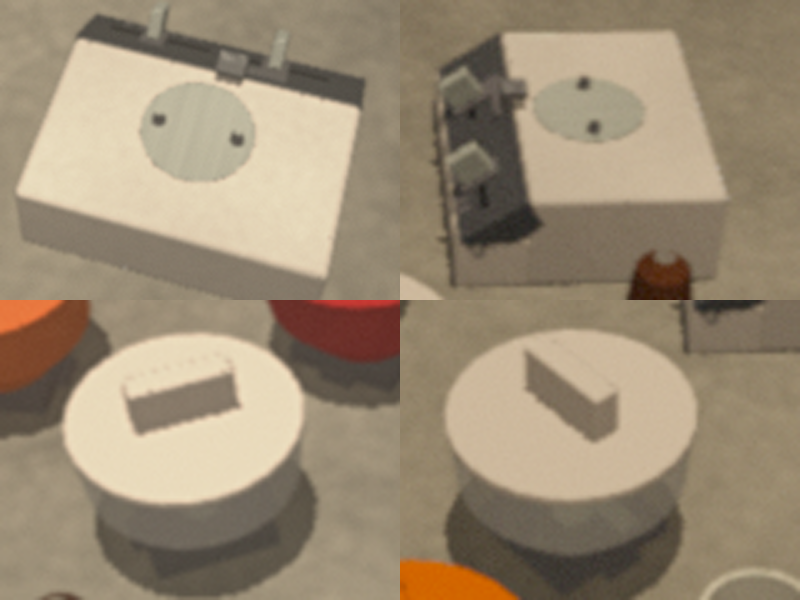

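```bash
cat > fit.py <<'E'
from h import *
from scipy.optimize import least_squares
S,D=load('scene0'),load('side0')
def T(p,s,o): return np.array(p,float)/s+o+ (0.5/s-0.5)
def M(x,P): 
    c,s=np.cos(x[2]),np.sin(x[2]); P=np.array(P,float)/1000
    return np.c_[P[:,0]*c-P[:,1]*s+x[0],P[:,0]*s+P[:,1]*c+x[1],P[:,2]]
base=[[-66,-130,90],[-66,130,90],[100,130,90],[100,-130,90],[0,-34,99],[0,34,99]]
s1=T([[80,38],[362,108],[325,277],[18,193],[158,119],[237,139]],2.5,[265,250])
d1=T([[130,205],[100,33],[275,33],[325,200],[194,127],[184,83]],10/3,[310,205])
f=lambda x:np.r_[(proj(S,M(x,base))-s1).ravel(),(proj(D,M(x,base))-d1).ravel()]
r=least_squares(f,[.6,.1,0]);B=r.x;print('base',B.round(4),r.fun.reshape(-1,2).round(1).tolist())
bar=[[-40,-11,158],[40,-11,158],[40,11,158],[-40,11,158]]
th=np.linspace(0,2*np.pi,181);lid=np.c_[90*np.cos(th),90*np.sin(th),118+0*th]
s2=T([[122,85],[230,57],[236,73],[128,104]],10/3,[185,155])
d2=T([[126,47],[148,40],[218,90],[197,105]],10/3,[240,275])
s2x=T([[63,0],[304,0]],10/3,[185,155])[:,0];sy=T([[0,33]],10/3,[185,155])[0,1]
d2x=T([[45,0],[297,0]],10/3,[240,275])[:,0];dy=T([[0,29]],10/3,[240,275])[0,1]
best=None
for ks in range(4):
 for kd in range(4):
  for y0 in (0,1.57):
   for fl in (1,-1):
    def g(x):
     L=M(x,lid);p=proj(S,L);q=proj(D,L)
     return np.r_[(proj(S,np.roll(M(x,bar)[::fl],ks,0))-s2).ravel(),(proj(D,np.roll(M(x,bar)[::fl],kd,0))-d2).ravel(),p[:,0].min()-s2x[0],p[:,0].max()-s2x[1],p[:,1].min()-sy,q[:,0].min()-d2x[0],q[:,0].max()-d2x[1],q[:,1].min()-dy]
    r=least_squares(g,[.5,-.3,y0])
    if best is None or r.cost<best.cost: best=r
W=best.x;print('bowl',W.round(4),best.fun.round(1))
np.savez('poses.npz',B=B,W=W)
# fin top slide: fit lock & selector from fin tip (32 off panel, 40 down)
n=np.array([-np.sin(np.radians(35)),0,np.cos(np.radians(35))]);sl=np.array([-np.cos(np.radians(35)),0,-np.sin(np.radians(35))])
tip=np.array([-66,0,90])+40*sl+32*n
o=tip+0
for nm,ps,pd in [('lock',(283,36),(65,82)),('sel',(160,10),(73,153))]:
    a=T(ps,2.5,[265,250]);b=T(pd,10/3,[310,205])
    h=lambda y:np.r_[(proj(S,M(B,[tip+[0,y[0],0]]))-a).ravel(),(proj(D,M(B,[tip+[0,y[0],0]]))-b).ravel()]
    r=least_squares(h,[0]);print(nm,r.x,r.fun.round(1))
for nm,p,im in [('mug',(160,212),0.09),('mill',(203,247),.175),('jar',(537,353),.11)]: print(nm,atz(S,*p,im).round(3))
print('red',atz(S,294,135,.13),'orange',atz(S,178,143,.13))
E
python3 fit.py
```

```text
base [0.5802 0.1239 0.3238] [[-1.9, -1.4], [0.2, -0.7], [0.8, 1.7], [-3.0, 0.1], [0.1, -1.2], [-0.1, -1.0], [-0.7, -1.7], [-0.2, -1.2], [0.3, -1.9], [1.2, -1.4], [-0.2, -1.8], [-0.2, -1.8]]
bowl [ 0.4731 -0.2563 -0.5774] [-1.2 -1.5 -1.6 -1.3 -0.8 -0.4 -0.7 -1.2 -0.6 -1.5  0.  -3.2  0.8 -1.3
 -0.2 -1.7 -0.7 -0.1  0.3  0.1  0.4 -0.8]
lock [47.19993503] [-0.9 -0.4 -4.4 -1.7]
sel [-65.77342984] [-0.2 -1.8 -4.1 -0.7]
mug [ 0.628 -0.385  0.09 ]
mill [ 0.684 -0.161  0.175]
jar [0.469 0.494 0.11 ]
red [ 0.23604932 -0.26520897  0.13      ] orange [ 0.44527374 -0.49872486  0.13      ]
```

```bash
cat >> h.py <<'E'
def pose():
    o=robot.get_obs(); return np.array(o['position']),Ro.from_quat(o['tool_rot'])
def go(p,R,cur=None):
    p0,R0=cur or pose(); d=R0.inv().apply(np.asarray(p)-p0)*100; t=(R0.inv()*R).as_rotvec()
    print('delta cm',d.round(2),'turn',t.round(3)); return np.asarray(p),R
def Rot(yaw,tilt=0): # tool down, x at yaw, leaning so z tool = -normal
    return Ro.from_euler('z',yaw)*Ro.from_euler('x',np.pi)*Ro.from_euler('y',-0.0)*Ro.from_euler('y',tilt)
def bp(B,P):
    c,s=np.cos(B[2]),np.sin(B[2]); P=np.asarray(P)/1000
    return np.array([P[0]*c-P[1]*s+B[0],P[0]*s+P[1]*c+B[1],P[2]])
t35=np.radians(35);N=np.array([-np.sin(t35),0,np.cos(t35)]);SL=np.array([-np.cos(t35),0,-np.sin(t35)])
def fin(B,y,off): return bp(B,np.array([-66,y,90])+40*SL+off*N)
E
python3 - <<'E'
from h import *
z=np.load('poses.npz');B=z['B'];W=z['W']
print(Rot(0,t35).as_matrix().round(2))
a=go([.45,-.3,.36],Rot(B[2]))
R=Rot(B[2],t35)
b=go(fin(B,47,120),R,a); print(b[0])
E
```

```text
[[ 0.82  0.    0.57]
 [ 0.   -1.   -0.  ]
 [ 0.57  0.   -0.82]]
delta cm [ 32.5  -19.25 -11.91] turn [-0.002 -0.     0.014]
delta cm [  9.07 -40.74  19.46] turn [0.    0.611 0.   ]
[0.40634476 0.1150992  0.16535519]
```

>>> {"fn": "play_rows", "kwargs": {
  "gripper": [-1, -1, -1, -1, -1, -1, -1, -1],
  "delta_pos": [
    [32.5, -19.2, -11.9],
    [32.5, -19.2, -11.9],
    [32.5, -19.2, -11.9],
    [32.5, -19.2, -11.9],
    [32.5, -19.2, -11.9],
    [32.5, -19.2, -11.9],
    [32.5, -19.2, -11.9],
    [32.5, -19.2, -11.9]
  ],
  "turn": [
    [0, 0, 0.014],
    [0, 0, 0.014],
    [0, 0, 0.014],
    [0, 0, 0.014],
    [0, 0, 0.014],
    [0, 0, 0.014],
    [0, 0, 0.014],
    [0, 0, 0.014]
  ],
  "squeeze": 15
}}

```text
time: 1.15
position: [0.4506, -0.3002, 0.3604]
tool_rot: [0.987, 0.162, -0.0, 0.0]
ft_force: [0.3, 0.3, -0.7]
grip_width: 0.0871
grip_force: 0.0
```

```bash
python3 - <<'E'
from h import *
z=np.load('poses.npz');B=z['B'];print(robot.get_obs()['time'],pose()[0],robot.get_obs()['q'].round(2))
go(bp(B,[0,0,300]),Rot(B[2]))
E
```

```text
1.15 [ 0.45057059 -0.30017783  0.36036864] [-0.79  0.29  1.48 -0.    1.37  0.45]
delta cm [ 25.87 -36.02   6.  ] turn [0.001 0.    0.003]
```

>>> {"fn": "play_rows", "kwargs": {
  "gripper": [-1, -1, -1, -1, -1, -1, -1, -1, -1, -1],
  "delta_pos": [
    [25.9, -36, 6],
    [25.9, -36, 6],
    [25.9, -36, 6],
    [25.9, -36, 6],
    [25.9, -36, 6],
    [25.9, -36, 6],
    [25.9, -36, 6],
    [25.9, -36, 6],
    [25.9, -36, 6],
    [25.9, -36, 6]
  ],
  "turn": [
    [0, 0, 0],
    [0, 0, 0],
    [0, 0, 0],
    [0, 0, 0],
    [0, 0, 0],
    [0, 0, 0],
    [0, 0, 0],
    [0, 0, 0],
    [0, 0, 0],
    [0, 0, 0]
  ]
}}

```text
time: 2.4
position: [0.5811, 0.1205, 0.3001]
tool_rot: [0.987, 0.16, -0.0, 0.0]
ft_force: [0.3, -0.5, 0.0]
grip_width: 0.0869
grip_force: 0.0
```

```bash
python3 - <<'E'
from h import *
z=np.load('poses.npz');B=z['B'];c=snap('wrist','w1');print(pose()[0])
a=cv2.imread('pics/w1.png')
print(proj(c,np.array([bp(B,p) for p in [[-66,-130,90],[-66,130,90],[100,130,90],[100,-130,90],[0,-34,104],[0,34,104]]])).round(0).tolist())
E
```

```text
[0.58111561 0.12057878 0.30032006]
[[439.0, 273.0], [193.0, 274.0], [178.0, 109.0], [453.0, 108.0], [351.0, 215.0], [280.0, 215.0]]
```

View pics/w1.png

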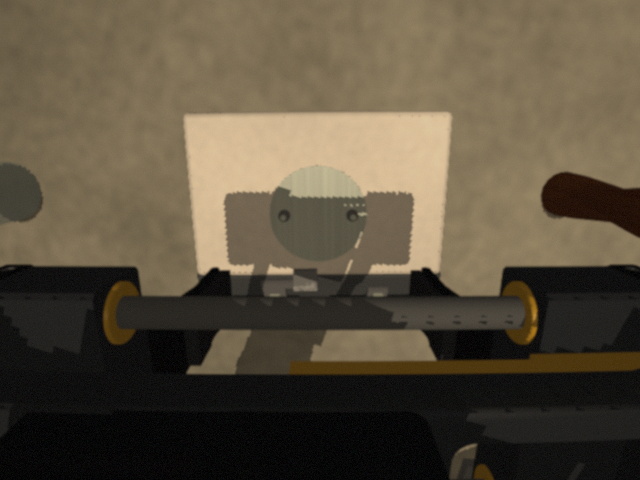

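The wrist view shows the pegs at (284,215) and (352,215), and the deck's back edge along row 113 from x=185 to 451. The prediction was within about 3 px, so I refine with the pegs in all three views.

```bash
cat > fit2.py <<'E'
from h import *
from scipy.optimize import least_squares
S,D,Wc=load('scene0'),load('side0'),load('w1')
g=cv2.imread('pics/w1.png',0)
def blob(img,u,v,r):
    p=img[v-r:v+r+1,u-r:u+r+1].astype(float); w=np.clip(np.median(p)-8-p,0,None); y,x=np.mgrid[v-r:v+r+1,u-r:u+r+1]; return (w*x).sum()/w.sum(),(w*y).sum()/w.sum()
pw=[blob(g,352,215,8),blob(g,284,215,8)]
gs=cv2.imread('pics/scene0.png',0);gd=cv2.imread('pics/side0.png',0)
ps=[blob(gs,328,297,4),blob(gs,360,305,4)]
pd=[blob(gd,368,243,4),blob(gd,365,230,4)]
print(pw,ps,pd)
P=[[0,-34,98],[0,34,98]]
for cams in ([(S,ps),(D,pd)],[(Wc,pw)],[(S,ps),(D,pd),(Wc,pw)]):
    f=lambda x:np.r_[tuple(((proj(c,np.array([bp(x,q) for q in P]))-np.array(o)).ravel()*(2 if c is not Wc else 1)) for c,o in cams)]
    r=least_squares(f,[.58,.124,.324]);print(r.x.round(4),r.fun.round(1))
B=r.x
# corners in wrist view
print(proj(Wc,np.array([bp(B,p) for p in [[-66,-130,90],[-66,130,90],[100,130,90],[100,-130,90],[0,0,90]]])).round(0).tolist())
z=dict(np.load('poses.npz'));z['B']=B;np.savez('poses.npz',**z)
E
python3 fit2.py
```

```text
[(np.float64(351.0082749840866), np.float64(213.6594525779758)), (np.float64(284.40102827763496), np.float64(214.02185089974293))] [(np.float64(328.0477207977208), np.float64(297.4665242165242)), (np.float64(359.34375), np.float64(305.51526162790697))] [(np.float64(367.71635883905014), np.float64(242.86279683377307)), (np.float64(364.65960099750623), np.float64(229.71072319201994))]
[0.5817 0.1238 0.3252] [-1.  -1.2 -0.7 -1.1  1.  -3.   1.  -3.1]
[0.5807 0.1218 0.3271] [ 1.2  0.  -1.2  0. ]
[0.5812 0.1228 0.3262] [-1.5 -2.  -1.3 -1.9  0.5 -2.6  0.5 -2.8  0.5 -0.7 -2.  -0.8]
[[440.0, 273.0], [195.0, 274.0], [179.0, 108.0], [454.0, 107.0], [317.0, 212.0]]
```

```bash
python3 - <<'E'
from h import *
B=np.load('poses.npz')['B'];R=Rot(B[2],t35)
a=go(fin(B,47,90),R); go(fin(B,47,27),R,a)
E
```

```text
delta cm [-14.97  -4.83  15.96] turn [ 0.002  0.611 -0.005]
delta cm [ 0.  -0.   6.3] turn [0. 0. 0.]
```

>>> {"fn": "play_rows", "kwargs": {
  "gripper": [0, 0, 0, 0, 0, 0, 0, 0],
  "delta_pos": [
    [-15, -4.8, 4],
    [-15, -4.8, 10],
    [-15, -4.8, 16],
    [-15, -4.8, 16],
    [-15, -4.8, 16],
    [-15, -4.8, 16],
    [-15, -4.8, 16],
    [-15, -4.8, 16]
  ],
  "turn": [
    [0, 0.611, 0],
    [0, 0.611, 0],
    [0, 0.611, 0],
    [0, 0.611, 0],
    [0, 0.611, -0.005],
    [0, 0.611, -0.005],
    [0, 0.611, -0.005],
    [0, 0.611, -0.005]
  ]
}}

```text
time: 3.45
position: [0.4721, 0.1716, 0.1945]
tool_rot: [0.93, 0.172, 0.309, -0.1]
ft_force: [0.7, -0.4, 1.0]
grip_width: 0.0436
grip_force: 0.0
```

```bash
python3 - <<'E'
from h import *
B=np.load('poses.npz')['B'];R=Rot(B[2],t35)
c=snap('wrist','w2')
print(robot.get_obs()['q'].round(2),robot.get_obs()['grip_width'])
a=go(fin(B,47,27),R)
cv2.imwrite('pics/w2s.png',np.hstack([cv2.imread('pics/w2.png')[100:,100:540], cv2.imread('pics/w2.png')[:1]*0 if 0 else np.zeros((380,10,3),np.uint8)]))
print(proj(c,np.array([fin(B,y,32) for y in (41,47,53,-66)])))
E
```

```text
[-0.07  0.39  2.26  1.8   0.34 -0.58] 0.04367073780012417
delta cm [-8.18  4.11  6.39] turn [-0.102 -0.04   0.005]
[[388.84457461 383.43947094]
 [379.69247745 382.84917671]
 [370.57695593 382.25438269]
 [556.7415091  392.9821618 ]]
```

View pics/w2.png

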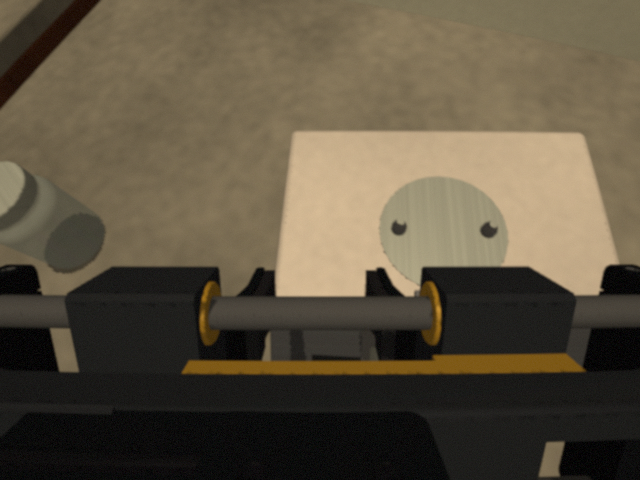

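The deck fills the upper right, pegs at (399,228) and (488,229). The wrist is partway through a reconfiguration (q4 is turning), so the pose isn't reached yet. I'll let it finish in the air.

>>> {"fn": "play_rows", "kwargs": {
  "gripper": [0, 0, 0, 0, 0, 0, 0, 0, 0, 0],
  "delta_pos": [
    [0, 0, 0],
    [0, 0, 0],
    [0, 0, 0],
    [0, 0, 0],
    [0, 0, 0],
    [0, 0, 0],
    [0, 0, 0],
    [0, 0, 0],
    [0, 0, 0],
    [0, 0, 0]
  ],
  "turn": [
    [0, 0, 0],
    [0, 0, 0],
    [0, 0, 0],
    [0, 0, 0],
    [0, 0, 0],
    [0, 0, 0],
    [0, 0, 0],
    [0, 0, 0],
    [0, 0, 0],
    [0, 0, 0]
  ]
}}

```text
time: 4.75
position: [0.4715, 0.1734, 0.194]
tool_rot: [0.93, 0.173, 0.308, -0.101]
ft_force: [-0.1, 0.2, 0.0]
grip_width: 0.0437
grip_force: 0.0
```

```bash
python3 - <<'E'
from h import *
B=np.load('poses.npz')['B'];R=Rot(B[2],t35);o=robot.get_obs()
print(o['q'].round(3),o['joint_velocities'].round(2),o['time'],o['position'])
a=go(fin(B,47,90),R);go(fin(B,47,60),R)
E
```

```text
[-0.071  0.387  2.253  1.786  0.347 -0.565] [-0.  0.  0. -0.  0. -0.] 4.75 [0.47148463 0.17336564 0.19402274]
delta cm [-8.23  3.59  0.03] turn [-0.107 -0.043  0.007]
delta cm [-8.36  3.91  3.01] turn [-0.107 -0.043  0.007]
```

```bash
cat > kin.py <<'E'
from h import *
from scipy.optimize import least_squares
E=Ro.from_euler
LO=np.array([-3.08,-.75,.22,-1.43,0,-2.85]);HI=np.array([3.08,2.2,2.44,4.57,2.65,2.85])
def fk(q,k):
    h,L2,L3,a3,Lt,a1=k; A=E('z',q[0]); F=A*E('y',q[1]+q[2])
    p=A.apply([a1,0,0])+[0,0,h]+(A*E('y',q[1])).apply([0,0,L2])+F.apply([a3,0,L3])
    T=F*E('z',q[3])*E('y',q[4]); z=T.apply([0,0,1]); return p+z*Lt, T*E('z',q[5])
Q=[[-1.41146813e+00,5.28258037e-01,1.43359769e+00,0,1.18137949,-.17848],[-0.79,0.29,1.48,0,1.37,0.45],[-0.071,.387,2.253,1.786,.347,-.565]]
X=[[.20708944,-.58914227,.24049634],[.45057059,-.30017783,.36036864],[.47148463,.17336564,.19402274]]
f=lambda k:np.r_[tuple((fk(q,k)[0]-x)*100 for q,x in zip(Q,X))]
f2=lambda k:np.r_[f(np.r_[k,0]),(k-[.33,.42,.4,0,.3])*.05]
r=least_squares(f2,[.33,.42,.4,0,.3]);k=np.r_[r.x,0];print(k.round(3),f(k).round(2))
Rm=fk(Q[2],k)[1];R2=Ro.from_quat([.93,.173,.308,-.101]);print((Rm.inv()*R2).as_rotvec(),Rm.as_matrix()[:,2],R2.as_matrix()[:,2])
Q0=fk(Q[0],k)[1];C=(Q0.inv()*Ro.from_quat([.98577,.1681,0,-.0008])).as_rotvec();print(C)
E
python3 kin.py
```

```text
[0.772 0.409 0.496 0.208 0.511 0.   ] [-11.44   1.24  -0.81  -5.48  -9.93  -1.01   1.32  -3.75   1.82]
[ 1.43992237e-05 -4.65456000e-04  1.57019139e+00] [ 0.53811005  0.29480256 -0.78963854] [ 0.53799103  0.29445921 -0.78984772]
[-1.30349915e-05 -4.86038638e-05  1.57080071e+00]
```

```bash
python3 - <<'E'
s=open('kin.py').read().split("f=lambda")[0]
s=s.replace("h,L2,L3,a3,Lt,a1=k","h,L2,L3,a3,Lt,a1,b=k").replace("A.apply([a1,0,0])","A.apply([a1,b,0])").replace("T*E('z',q[5])","T*E('z',q[5]+np.pi/2)")
s+='''
f=lambda k:np.r_[tuple((fk(q,k)[0]-x)*100 for q,x in zip(Q,X))]
pr=[.18,.42,.4,0,.3,0,.11]
r=least_squares(lambda k:np.r_[f(k),(k-pr)*.1],pr);k=r.x
def ik(p,R,q0,n=60,seed=0):
    rng=np.random.default_rng(seed);best=None
    for i in range(n):
        s=np.clip(q0,LO+.01,HI-.01) if i==0 else rng.uniform(LO,HI)
        g=lambda q:np.r_[(fk(q,k)[0]-p)*10,(fk(q,k)[1].inv()*R).as_rotvec()]
        r=least_squares(g,s,bounds=(LO,HI))
        if r.cost<1e-6:
            d=np.abs(r.x-q0).max()
            if best is None or d<best[0]: best=(d,r.x)
        elif best is None and i==n-1: return None
    return best and best[1]
'''
open('kin.py','w').write(s)
E
python3 - <<'E'
from kin import *
print(k.round(3),f(k).round(2))
B=np.load('poses.npz')['B'];q=np.array(Q[2])
for til in (35,25,15,0):
  for y,off in ((47,90),(47,27),(85,27),(-66,27),(-95,27)):
    t=np.radians(til); s=ik(fin(B,y,off),Rot(B[2],t),q,25); print(til,y,off,None if s is None else s.round(2))
E
```

```text
[0.28  0.586 0.393 0.116 0.289 0.001 0.11 ] [-0.1   0.01 -0.06  0.1   0.07  0.05  0.01 -0.02  0.01]
35 47 90 [-0.17  0.53  2.44  2.49  0.47 -1.39]
35 47 27 [-0.11  0.71  2.37  2.66  0.55 -1.52]
35 85 27 [ 0.01  0.71  2.37  2.8   0.55 -1.53]
35 -66 27 [-0.42  0.69  2.3   2.21  0.51 -1.35]
35 -95 27 [-0.48  0.68  2.26  2.08  0.49 -1.27]
25 47 90 [-0.1   0.44  2.3   1.56  0.18 -0.38]
25 47 27 [-0.05  0.61  2.24  2.21  0.2  -1.  ]
25 85 27 [ 0.05  0.61  2.24  2.43  0.18 -1.11]
25 -66 27 [-0.34  0.61  2.18  1.58  0.26 -0.62]
25 -95 27 [-0.4   0.61  2.15  1.44  0.29 -0.53]
15 47 90 [-0.04  0.42  2.17  0.3   0.32  0.93]
15 47 27 [-0.01  0.57  2.11  0.4   0.22  0.86]
15 85 27 [0.09 0.57 2.12 0.3  0.21 1.04]
15 -66 27 [-0.26  0.58  2.06  0.49  0.31  0.53]
15 -95 27 [-0.32  0.59  2.04  0.48  0.34  0.48]
0 47 90 [0.02 0.46 1.98 0.   0.7  1.27]
0 47 27 [0.04 0.6  1.93 0.   0.62 1.29]
0 85 27 [0.12 0.59 1.93 0.   0.62 1.37]
0 -66 27 [-0.18  0.61  1.88  0.    0.65  1.07]
0 -95 27 [-0.23  0.62  1.86  0.    0.67  1.02]
```

>>> {"fn": "play_rows", "kwargs": {
  "gripper": [0, 0, 0, 0, 0, 0, 0, 0, 0, 0],
  "delta_pos": [
    [-4, 1.9, 0],
    [-8.3, 3.8, 1],
    [-8.3, 3.8, 1.5],
    [-8.3, 3.8, 1.5],
    [-8.3, 3.8, 1.5],
    [-8.3, 3.8, 1.5],
    [-8.3, 3.8, 1.5],
    [-8.3, 3.8, 1.5],
    [-8.3, 3.8, 1.5],
    [-8.3, 3.8, 1.5]
  ],
  "turn": [
    [-0.107, -0.043, 0.007],
    [-0.107, -0.043, 0.007],
    [-0.107, -0.043, 0.007],
    [-0.107, -0.043, 0.007],
    [-0.107, -0.043, 0.007],
    [-0.107, -0.043, 0.007],
    [-0.107, -0.043, 0.007],
    [-0.107, -0.043, 0.007],
    [-0.107, -0.043, 0.007],
    [-0.107, -0.043, 0.007]
  ]
}}

```text
time: 6.0
position: [0.4319, 0.1214, 0.1287]
tool_rot: [0.941, 0.155, 0.297, -0.049]
ft_force: [-0.3, -0.4, 0.3]
grip_width: 0.0434
grip_force: 0.0
```

```bash
python3 - <<'E'
from kin import *
B=np.load('poses.npz')['B'];R=Rot(B[2],t35);o=robot.get_obs()
print(o['q'].round(3).tolist(),o['joint_velocities'].round(2),fk(o['q'],k)[0]-o['position'])
a=go(fin(B,47,75),R);go(fin(B,47,27),R)
c=snap('wrist','w3');s=snap('scene','s3');d=snap('side','d3')
def cr(n,x,y,w,h): return cv2.resize(cv2.imread(f'pics/{n}.png')[y:y+h,x:x+w],(400,300),interpolation=cv2.INTER_CUBIC)
t=[cr('s3',275,230,160,120),cr('d3',290,190,140,105),cr('w3',160,200,320,240),cr('w3',0,0,640,480)]
cv2.imwrite('pics/m3.png',np.vstack([np.hstack(t[:2]),np.hstack(t[2:])]))
E
```

```text
[-0.157, 0.576, 2.425, 2.539, 0.49, -1.432] [-0.  0.  0.  0.  0. -0.] [-0.00098561 -0.0001438   0.00077328]
delta cm [-0.   -0.05  0.02] turn [-0.     0.     0.001]
delta cm [-0.   -0.05  4.82] turn [-0.     0.     0.001]
```

View pics/m3.png

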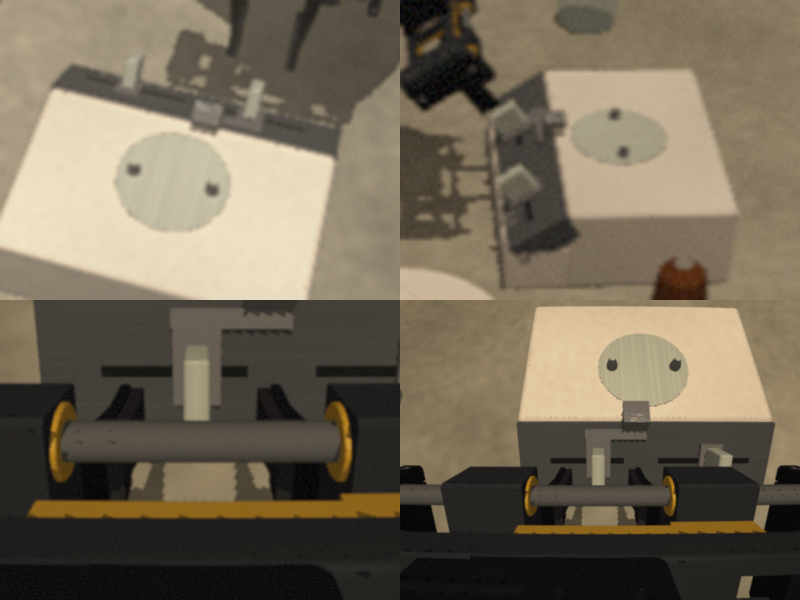

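The fin is centred between the fingers (lower-left tile, fin at (196,380)), the tongue is still over the seat, and the pose is good. I advance and grip.

>>> {"fn": "play_rows", "kwargs": {
  "gripper": [0, 0, 0, 0, 0.9, 0.9, 0.9, 0.9],
  "delta_pos": [
    [0, 0, 1.6],
    [0, 0, 3.2],
    [0, 0, 4.7],
    [0, 0, 4.7],
    [0, 0, 4.7],
    [0, 0, 4.7],
    [0, 0, 4.7],
    [0, 0, 4.7]
  ],
  "turn": [
    [0, 0, 0],
    [0, 0, 0],
    [0, 0, 0],
    [0, 0, 0],
    [0, 0, 0],
    [0, 0, 0],
    [0, 0, 0],
    [0, 0, 0]
  ],
  "squeeze": 15
}}

```text
time: 7.15
position: [0.4572, 0.1302, 0.0904]
tool_rot: [0.941, 0.156, 0.297, -0.049]
ft_force: [-0.2, 0.7, -0.4]
grip_width: 0.0121
grip_force: 14.9
```

```bash
python3 - <<'E'
from kin import *
B=np.load('poses.npz')['B'];R=Rot(B[2],t35)
go(fin(B,47,27),R);go(fin(B,85,27),R)
E
```

```text
delta cm [-0.   -0.03  0.15] turn [-0.001 -0.     0.001]
delta cm [ 0.   -3.83  0.15] turn [-0.001 -0.     0.001]
```

>>> {"fn": "play_rows", "kwargs": {
  "gripper": [0.9, 0.9, 0.9, 0.9, 0.9, 0.9, 0.9, 0.9, 0.9, 0.9],
  "delta_pos": [
    [0, -0.7, 0],
    [0, -1.4, 0],
    [0, -2.1, 0],
    [0, -2.8, 0],
    [0, -3.3, 0],
    [0, -3.7, 0],
    [0, -4.0, 0],
    [0, -4.2, 0],
    [0, -4.2, 0],
    [0, -4.2, 0]
  ],
  "turn": [
    [0, 0, 0],
    [0, 0, 0],
    [0, 0, 0],
    [0, 0, 0],
    [0, 0, 0],
    [0, 0, 0],
    [0, 0, 0],
    [0, 0, 0],
    [0, 0, 0],
    [0, 0, 0]
  ]
}}

```text
time: 8.4
position: [0.445, 0.1669, 0.0903]
tool_rot: [0.942, 0.149, 0.297, -0.047]
ft_force: [-0.2, -21.6, 7.7]
grip_width: 0.0117
grip_force: 15.0
```

```bash
python3 - <<'E'
from kin import *
B=np.load('poses.npz')['B'];R=Rot(B[2],t35)
go(fin(B,85,27),R);print(robot.get_obs()['ft_force'],R.inv().apply(robot.get_obs()['ft_force']))
E
```

```text
delta cm [-0.01  0.05  0.13] turn [ 0.007  0.001 -0.009]
[ -0.2244374  -21.60036615   7.65051104] [ -1.45572493  20.38949273 -10.35885904]
```

>>> {"fn": "play_rows", "kwargs": {
  "gripper": [-0.1, -0.1, -0.1, -0.1, -0.1, -0.1, -0.1],
  "delta_pos": [
    [0, 0.3, 0],
    [0, 0.3, 0],
    [0, 0.3, 0],
    [0, 0.3, -2.5],
    [0, 0.3, -5],
    [0, 0.3, -6],
    [0, 0.3, -6]
  ],
  "turn": [
    [0, 0, 0],
    [0, 0, 0],
    [0, 0, 0],
    [0, 0, 0],
    [0, 0, 0],
    [0, 0, 0],
    [0, 0, 0]
  ]
}}

```text
time: 9.28
position: [0.4124, 0.1561, 0.1397]
tool_rot: [0.941, 0.155, 0.297, -0.049]
ft_force: [-0.1, 0.2, 0.5]
grip_width: 0.0476
grip_force: 0.0
```

```bash
python3 - <<'E'
from kin import *
z=np.load('poses.npz');B=z['B'];W=z['W'];o=robot.get_obs();q=o['q']
a=go([.46,.05,.30],Rot(B[2]))
b=go([W[0],W[1],.26],Rot(W[2]),a)
for p,y in (([.46,.05,.30],B[2]),([W[0],W[1],.26],W[2]),([W[0],W[1],.142],W[2]),([B[0],B[1],.09+.142+.1],B[2]),([B[0],B[1],.09+.142],B[2])):
    s=ik(p,Rot(y),q); print(None if s is None else s.round(2))
print(q.round(2))
E
```

```text
delta cm [ 10.1   11.58 -12.49] turn [ 0.    -0.612  0.001]
delta cm [-8.57 29.44  4.  ] turn [ 0.    -0.     0.904]
[-0.13  0.23  1.75  0.    1.17  1.11]
[-0.7   0.39  1.63  0.    1.13  1.45]
[-0.7   0.55  1.74  0.    0.85  1.45]
[0.02 0.4  1.4  0.   1.35 1.27]
[0.02 0.5  1.52 0.   1.12 1.27]
[-0.03  0.54  2.44  2.67  0.46 -1.44]
```

>>> {"fn": "play_rows", "kwargs": {
  "gripper": [-0.3, -0.3, -0.3, -0.3, -0.3, -0.3, -0.3, -0.3, -0.3, -0.3, -0.3, -0.3],
  "delta_pos": [
    [3, 0, -4],
    [6, 3, -8],
    [10.1, 11.6, -12.5],
    [10.1, 11.6, -12.5],
    [10.1, 11.6, -12.5],
    [10.1, 11.6, -12.5],
    [10.1, 11.6, -12.5],
    [10.1, 11.6, -12.5],
    [10.1, 11.6, -12.5],
    [10.1, 11.6, -12.5],
    [10.1, 11.6, -12.5],
    [10.1, 11.6, -12.5]
  ],
  "turn": [
    [0, 0, 0],
    [0, -0.3, 0],
    [0, -0.612, 0],
    [0, -0.612, 0],
    [0, -0.612, 0],
    [0, -0.612, 0],
    [0, -0.612, 0],
    [0, -0.612, 0],
    [0, -0.612, 0],
    [0, -0.612, 0],
    [0, -0.612, 0],
    [0, -0.612, 0]
  ]
}}

```text
time: 10.78
position: [0.4587, 0.0512, 0.2977]
tool_rot: [0.987, 0.164, -0.002, -0.002]
ft_force: [-0.8, 0.8, -0.3]
grip_width: 0.0564
grip_force: 0.0
```

```bash
python3 - <<'E'
from kin import *
z=np.load('poses.npz');B=z['B'];W=z['W'];o=robot.get_obs();q=o['q'];print(q.round(2))
b=go([W[0],W[1],.26],Rot(W[2]))
E
```

```text
[-0.13  0.23  1.75  0.    1.16  1.11]
delta cm [-8.56 29.58  3.68] turn [-0.002  0.006  0.906]
```

>>> {"fn": "play_rows", "kwargs": {
  "gripper": [-0.3, -0.3, -0.3, -0.3, -0.3, -0.3, -0.3, -0.3, -0.3, -0.3],
  "delta_pos": [
    [-8.6, 29.6, 3.5],
    [-8.6, 29.6, 3.5],
    [-8.6, 29.6, 3.5],
    [-8.6, 29.6, 3.5],
    [-8.6, 29.6, 3.5],
    [-8.6, 29.6, 3.5],
    [-8.6, 29.6, 3.5],
    [-8.6, 29.6, 3.5],
    [-8.6, 29.6, 3.5],
    [-8.6, 29.6, 3.5]
  ],
  "turn": [
    [0, 0.006, 0.906],
    [0, 0.006, 0.906],
    [0, 0.006, 0.906],
    [0, 0.006, 0.906],
    [0, 0.006, 0.906],
    [0, 0.006, 0.906],
    [0, 0.006, 0.906],
    [0, 0.006, 0.906],
    [0, 0.006, 0.906],
    [0, 0.006, 0.906]
  ]
}}

```text
time: 12.02
position: [0.4737, -0.2574, 0.265]
tool_rot: [0.959, -0.285, 0.002, 0.0]
ft_force: [0.0, -0.3, 0.1]
grip_width: 0.0566
grip_force: 0.0
```

```bash
python3 - <<'E'
from kin import *
z=np.load('poses.npz');W=z['W'];c=snap('wrist','w4')
go([W[0],W[1],.142],Rot(W[2]))
for P in ([-40,-11,158],[40,-11,158],[40,11,158],[-40,11,158],[0,90,118],[0,-90,118],[90,0,118]): print(P,proj(c,bp(W,P)).round(0))
E
```

```text
delta cm [-0.18 -0.06 12.3 ] turn [-0.001 -0.005 -0.001]
[-40, -11, 158] [[332. 294.]]
[40, -11, 158] [[333. 188.]]
[40, 11, 158] [[302. 188.]]
[-40, 11, 158] [[303. 294.]]
[0, 90, 118] [[211. 230.]]
[0, -90, 118] [[425. 230.]]
[90, 0, 118] [[318. 118.]]
```

View pics/w4.png

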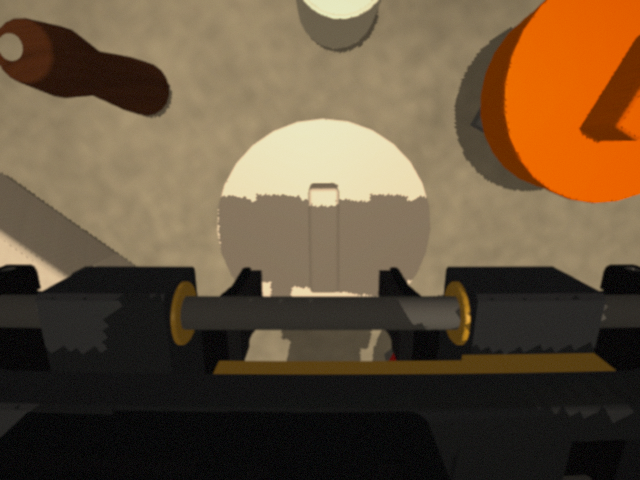

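The bar spans x=309–339 in the wrist view and the lid 218–429. Both sit 6 px right of the prediction, so the bowl is about 4.5 mm further along tool +y. I correct for that and descend.

>>> {"fn": "play_rows", "kwargs": {
  "gripper": [-0.3, -0.3, -0.3, -0.3, -0.3, 0.8, 0.8, 0.8, 0.8, 0.8],
  "delta_pos": [
    [-0.2, 0.4, 3],
    [-0.2, 0.4, 6],
    [-0.2, 0.4, 9],
    [-0.2, 0.4, 12.2],
    [-0.2, 0.4, 12.2],
    [-0.2, 0.4, 12.2],
    [-0.2, 0.4, 12.2],
    [-0.2, 0.4, 12.2],
    [-0.2, 0.4, 12.2],
    [-0.2, 0.4, 12.2]
  ],
  "turn": [
    [-0.001, -0.005, 0],
    [-0.001, -0.005, 0],
    [-0.001, -0.005, 0],
    [-0.001, -0.005, 0],
    [-0.001, -0.005, 0],
    [-0.001, -0.005, 0],
    [-0.001, -0.005, 0],
    [-0.001, -0.005, 0],
    [-0.001, -0.005, 0],
    [-0.001, -0.005, 0]
  ],
  "squeeze": 40
}}

```text
time: 13.32
position: [0.4706, -0.2605, 0.1432]
tool_rot: [0.958, -0.286, 0.0, -0.0]
ft_force: [2.3, 2.9, 3.5]
grip_width: 0.0217
grip_force: 39.9
```

>>> {"fn": "play_rows", "kwargs": {
  "gripper": [0.8, 0.8, 0.8, 0.8, 0.8, 0.8, 0.8, 0.8],
  "delta_pos": [
    [0, 0, -1],
    [0, 0, -3],
    [0, 0, -6],
    [0, 0, -10],
    [0, 0, -14],
    [0, 0, -17],
    [0, 0, -18],
    [0, 0, -18]
  ],
  "turn": [
    [0, 0, 0],
    [0, 0, 0],
    [0, 0, 0],
    [0, 0, 0],
    [0, 0, 0],
    [0, 0, 0],
    [0, 0, 0],
    [0, 0, 0]
  ]
}}

```text
time: 14.32
position: [0.4696, -0.2606, 0.3221]
tool_rot: [0.958, -0.286, -0.001, -0.0]
ft_force: [0.3, 0.4, -7.8]
grip_width: 0.0216
grip_force: 39.9
```

```bash
python3 - <<'E'
from kin import *
z=np.load('poses.npz');B=z['B'];c=snap('wrist','w5');s=snap('scene','s5')
p,R=pose();print(p,R.as_rotvec())
a=go([B[0]+.0,B[1],p[2]],Rot(B[2]))
# predict lid & bar in wrist view for bowl centred under tcp
for P in ([40,-11,16],[40,11,16],[0,90,-24],[0,-90,-24],[90,0,-24]): print(proj(c,p+R.apply(np.array(P)*[1,-1,-1]/1000)).round(0))
E
```

```text
[ 0.46913701 -0.26008092  0.32076542] [-3.00866034  0.89681068  0.00740971]
delta cm [-11.58 -38.18   0.09] turn [-0.003  0.004 -0.906]
[[346. 224.]]
[[287. 224.]]
[[142. 284.]]
[[493. 284.]]
[[317.  96.]]
```

View pics/w5.png

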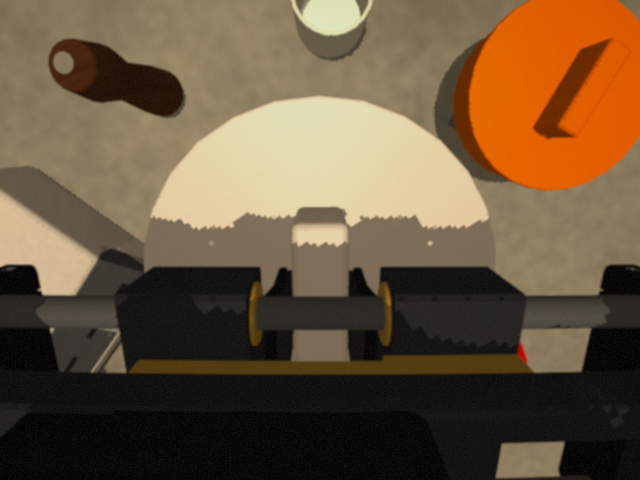

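The held bowl is centred: lid from x=144 to 495 with its top at row 96, as predicted to within 2 px. I carry it over the seat.

>>> {"fn": "play_rows", "kwargs": {
  "gripper": [0.8, 0.8, 0.8, 0.8, 0.8, 0.8, 0.8, 0.8, 0.8, 0.8, 0.8, 0.8],
  "delta_pos": [
    [-1, -3, -1],
    [-2.5, -7.5, -2],
    [-4, -12.5, -2],
    [-5.5, -17.5, -2],
    [-7, -22.5, -2],
    [-8.5, -27.5, -2],
    [-10, -32.5, -2],
    [-11, -36, -2],
    [-11.6, -38.2, -2],
    [-11.6, -38.2, -2],
    [-11.6, -38.2, -2],
    [-11.6, -38.2, -2]
  ],
  "turn": [
    [0, 0, -0.1],
    [0, 0, -0.2],
    [0, 0, -0.3],
    [0, 0, -0.4],
    [0, 0, -0.5],
    [0, 0, -0.6],
    [0, 0, -0.7],
    [0, 0, -0.8],
    [-0.003, 0.004, -0.906],
    [-0.003, 0.004, -0.906],
    [-0.003, 0.004, -0.906],
    [-0.003, 0.004, -0.906]
  ]
}}

```text
time: 15.92
position: [0.5819, 0.1213, 0.3422]
tool_rot: [0.987, 0.162, 0.0, 0.002]
ft_force: [0.1, -0.3, -6.4]
grip_width: 0.0218
grip_force: 40.0
```

```bash
python3 - <<'E'
from kin import *
z=np.load('poses.npz');B=z['B'];c=snap('side','d6');s=snap('scene','s6')
p,R=pose();print(p,R.as_rotvec())
go([B[0],B[1],.255],Rot(B[2]));go([B[0],B[1],.233],Rot(B[2]))
def cr(n,x,y,w,h): return cv2.resize(cv2.imread(f'pics/{n}.png')[y:y+h,x:x+w],(400,300),interpolation=cv2.INTER_CUBIC)
cv2.imwrite('pics/m6.png',np.hstack([cr('s6',240,190,240,180),cr('d6',270,140,200,150)]))
E
```

```text
[0.58216574 0.12139506 0.34270972] [3.09681452 0.50794801 0.00310518]
delta cm [-0.05 -0.19  8.77] turn [ 0.004 -0.001 -0.001]
delta cm [-0.06 -0.2  10.97] turn [ 0.004 -0.001 -0.001]
```

View pics/m6.png

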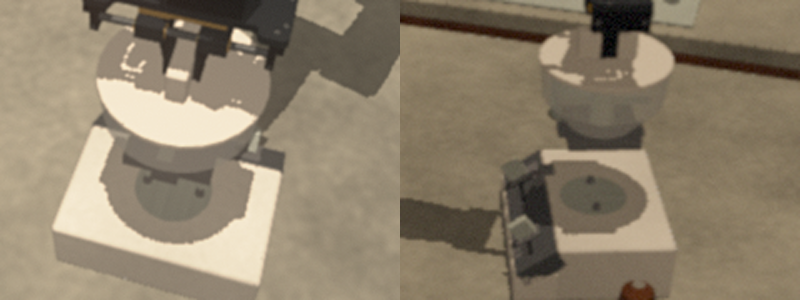

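The bowl hangs upright over the seat with the lock clear on the far side, and both pegs are visible at (148,181) and (200,193) in the left crop. I lower it to just above the pegs.

>>> {"fn": "play_rows", "kwargs": {
  "gripper": [0.8, 0.8, 0.8, 0.8, 0.8, 0.8, 0.8, 0.8],
  "delta_pos": [
    [-0.05, -0.2, 1.5],
    [-0.05, -0.2, 4],
    [-0.05, -0.2, 6.5],
    [-0.05, -0.2, 8],
    [-0.05, -0.2, 8.7],
    [-0.05, -0.2, 8.7],
    [-0.05, -0.2, 8.7],
    [-0.05, -0.2, 8.7]
  ],
  "turn": [
    [0.002, 0, 0],
    [0.004, 0, 0],
    [0.004, 0, 0],
    [0.004, 0, 0],
    [0.004, 0, 0],
    [0.004, 0, 0],
    [0.004, 0, 0],
    [0.004, 0, 0]
  ]
}}

```text
time: 17.02
position: [0.582, 0.1238, 0.2568]
tool_rot: [0.987, 0.163, 0.002, -0.0]
ft_force: [0.7, 0.2, -6.7]
grip_width: 0.0214
grip_force: 40.0
```

```bash
python3 - <<'E'
from kin import *
z=np.load('poses.npz');B=z['B'];o=robot.get_obs()
go([B[0],B[1],.233],Rot(B[2]));print(o['ft_force'],o['moment'],o['grip_width'])
E
```

```text
delta cm [-0.12  0.07  2.38] turn [ 0.    -0.004  0.001]
[ 0.7220829   0.20675277 -6.70982117] [-0.02565253 -0.00596944  0.0340152 ] 0.021409010097430185
```

>>> {"fn": "play_rows", "kwargs": {
  "gripper": [0.8, 0.8, 0.8, 0.8, 0.8, 0.8, 0.8, 0.8, 0.8],
  "delta_pos": [
    [-0.08, 0.05, 0.3],
    [-0.08, 0.05, 0.6],
    [-0.08, 0.05, 0.9],
    [-0.08, 0.05, 1.2],
    [-0.08, 0.05, 1.5],
    [-0.08, 0.05, 1.8],
    [-0.08, 0.05, 2.0],
    [-0.08, 0.05, 2.1],
    [-0.08, 0.05, 2.1]
  ],
  "turn": [
    [0, -0.003, 0],
    [0, -0.003, 0],
    [0, -0.003, 0],
    [0, -0.003, 0],
    [0, -0.003, 0],
    [0, -0.003, 0],
    [0, -0.003, 0],
    [0, -0.003, 0],
    [0, -0.003, 0]
  ]
}}

```text
time: 18.15
position: [0.5809, 0.1231, 0.2349]
tool_rot: [0.987, 0.163, -0.001, -0.0]
ft_force: [-0.1, 0.4, -7.0]
grip_width: 0.0219
grip_force: 40.0
```

>>> {"fn": "play_rows", "kwargs": {
  "gripper": [0.8, 0.8, 0.8, 0.8],
  "delta_pos": [
    [0, 0, 0.1],
    [0, 0, 0.2],
    [0, 0, 0.3],
    [0, 0, 0.3]
  ],
  "turn": [
    [0, 0, 0],
    [0, 0, 0],
    [0, 0, 0],
    [0, 0, 0]
  ]
}}

```text
time: 18.65
position: [0.5809, 0.1232, 0.233]
tool_rot: [0.987, 0.163, -0.0, -0.0]
ft_force: [-3.2, 0.6, 1.7]
grip_width: 0.0219
grip_force: 40.0
```

>>> {"fn": "play_rows", "kwargs": {
  "gripper": [-0.2, -0.2, -0.2, -0.2, -0.2, -0.2, -0.2, -0.2, -0.2],
  "delta_pos": [
    [0, 0, 0],
    [0, 0, 0],
    [0, 0, 0],
    [0, 0, 0],
    [0, 0, -3],
    [0, 0, -7],
    [0, 0, -11],
    [0, 0, -13],
    [0, 0, -13]
  ],
  "turn": [
    [0, 0, 0],
    [0, 0, 0],
    [0, 0, 0],
    [0, 0, 0],
    [0, 0, 0],
    [0, 0, 0],
    [0, 0, 0],
    [0, 0, 0],
    [0, 0, 0]
  ]
}}

```text
time: 19.77
position: [0.582, 0.1231, 0.3638]
tool_rot: [0.987, 0.163, 0.002, 0.0]
ft_force: [-0.4, 0.6, -0.7]
grip_width: 0.0526
grip_force: 0.0
```

```bash
python3 - <<'E'
from kin import *
z=np.load('poses.npz');B=z['B'];c=snap('side','d7');s=snap('scene','s7')
def cr(n,x,y,w,h): return cv2.resize(cv2.imread(f'pics/{n}.png')[y:y+h,x:x+w],(400,300),interpolation=cv2.INTER_CUBIC)
cv2.imwrite('pics/m7.png',np.hstack([cr('s7',240,190,240,180),cr('d7',270,140,200,150)]))
th=np.linspace(0,2*np.pi,361)
L=np.array([bp(B,[90*np.cos(t),90*np.sin(t),208]) for t in th]);
for n,cc in (('s',s),('d',c)): q=proj(cc,L);print(n,q.min(0).round(1),q.max(0).round(1))
p,R=pose(); q=robot.get_obs()['q']
R35=Rot(B[2],t35)
x=bp(B,[-190,85,300]);a=go(x,R35)
b=go(fin(B,85,75),R35,a); print(ik(x,R35,q),ik(fin(B,85,75),R35,q))
E
```

```text
s [298.7 234. ] [393.3 311.9]
d [336.9 186.3] [401.6 219.7]
delta cm [-18.92  -8.46   6.15] turn [-0.001  0.613  0.   ]
delta cm [-5.89 -0.   16.81] turn [0. 0. 0.]
[-0.09793653 -0.06658297  2.27812878  0.60114737  0.4305081   0.65919659] [-0.02035739  0.57933269  2.42475073  2.70918681  0.48350832 -1.47047987]
```

View pics/m7.png

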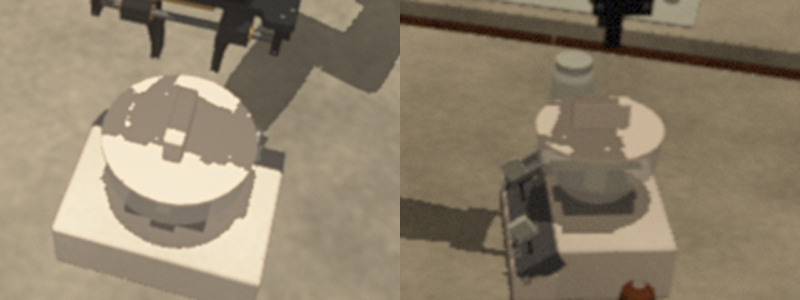

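The bowl is seated upright, with the side-view lid extent matching the prediction (338–402 px against 337–402), and TCP z was 0.233 at contact. Next I go to the tilted waypoint, then to the lock.

>>> {"fn": "play_rows", "kwargs": {
  "gripper": [0, 0, 0, 0, 0, 0, 0, 0, 0, 0, 0, 0],
  "delta_pos": [
    [-6, -3, 0],
    [-12, -6, 0],
    [-18.9, -8.5, 0],
    [-18.9, -8.5, 2],
    [-18.9, -8.5, 4],
    [-18.9, -8.5, 6.2],
    [-18.9, -8.5, 6.2],
    [-18.9, -8.5, 6.2],
    [-18.9, -8.5, 6.2],
    [-18.9, -8.5, 6.2],
    [-18.9, -8.5, 6.2],
    [-18.9, -8.5, 6.2]
  ],
  "turn": [
    [0, 0.1, 0],
    [0, 0.2, 0],
    [0, 0.3, 0],
    [0, 0.4, 0],
    [0, 0.5, 0],
    [0, 0.613, 0],
    [0, 0.613, 0],
    [0, 0.613, 0],
    [0, 0.613, 0],
    [0, 0.613, 0],
    [0, 0.613, 0],
    [0, 0.613, 0]
  ]
}}

```text
time: 21.38
position: [0.3748, 0.143, 0.3003]
tool_rot: [0.941, 0.155, 0.297, -0.049]
ft_force: [0.0, -0.1, 0.7]
grip_width: 0.0434
grip_force: 0.0
```

```bash
python3 - <<'E'
from kin import *
z=np.load('poses.npz');B=z['B'];R=Rot(B[2],t35);print(robot.get_obs()['q'].round(2))
go(fin(B,85.3,75),R)
E
```

```text
[-0.1  -0.06  2.28  0.61  0.43  0.65]
delta cm [-6.010e+00  1.000e-02  1.677e+01] turn [-0.001 -0.001  0.001]
```

>>> {"fn": "play_rows", "kwargs": {
  "gripper": [0, 0, 0, 0, 0, 0, 0, 0, 0, 0, 0, 0],
  "delta_pos": [
    [-1, 0, 2],
    [-2, 0, 4],
    [-3, 0, 6],
    [-4, 0, 9],
    [-5, 0, 12],
    [-6, 0, 15],
    [-6, 0, 16.8],
    [-6, 0, 16.8],
    [-6, 0, 16.8],
    [-6, 0, 16.8],
    [-6, 0, 16.8],
    [-6, 0, 16.8]
  ],
  "turn": [
    [0, 0, 0],
    [0, 0, 0],
    [0, 0, 0],
    [0, 0, 0],
    [0, 0, 0],
    [0, 0, 0],
    [0, 0, 0],
    [0, 0, 0],
    [0, 0, 0],
    [0, 0, 0],
    [0, 0, 0],
    [0, 0, 0]
  ]
}}

```text
time: 22.88
position: [0.4198, 0.1582, 0.1289]
tool_rot: [0.941, 0.155, 0.298, -0.049]
ft_force: [-0.4, 1.1, 0.5]
grip_width: 0.0437
grip_force: 0.0
```

```bash
python3 - <<'E'
from kin import *
z=np.load('poses.npz');B=z['B'];R=Rot(B[2],t35);print(robot.get_obs()['q'].round(2))
go(fin(B,85.3,27),R)
E
```

```text
[-0.02  0.58  2.43  2.71  0.49 -1.47]
delta cm [-0.05  0.    4.82] turn [-0.    -0.003  0.001]
```

>>> {"fn": "play_rows", "kwargs": {
  "gripper": [0, 0, 0, 0, 0.9, 0.9, 0.9, 0.9],
  "delta_pos": [
    [0, 0, 1.6],
    [0, 0, 3.2],
    [0, 0, 4.7],
    [0, 0, 4.7],
    [0, 0, 4.7],
    [0, 0, 4.7],
    [0, 0, 4.7],
    [0, 0, 4.7]
  ],
  "turn": [
    [0, 0, 0],
    [0, 0, 0],
    [0, 0, 0],
    [0, 0, 0],
    [0, 0, 0],
    [0, 0, 0],
    [0, 0, 0],
    [0, 0, 0]
  ],
  "squeeze": 15
}}

```text
time: 23.88
position: [0.4453, 0.1666, 0.0899]
tool_rot: [0.941, 0.154, 0.297, -0.049]
ft_force: [-0.8, -7.9, 3.4]
grip_width: 0.0118
grip_force: 14.9
```

>>> {"fn": "play_rows", "kwargs": {
  "gripper": [0.9, 0.9, 0.9, 0.9, 0.9, 0.9, 0.9, 0.9, 0.9, 0.9, 0.9, 0.9],
  "delta_pos": [
    [0, 0.7, 0],
    [0, 1.4, 0],
    [0, 2.1, 0],
    [0, 2.8, 0],
    [0, 3.4, 0],
    [0, 4.0, 0],
    [0, 4.5, 0],
    [0, 5.0, 0],
    [0, 5.2, 0],
    [0, 5.4, 0],
    [0, 5.4, 0],
    [0, 5.4, 0]
  ],
  "turn": [
    [0, 0, 0],
    [0, 0, 0],
    [0, 0, 0],
    [0, 0, 0],
    [0, 0, 0],
    [0, 0, 0],
    [0, 0, 0],
    [0, 0, 0],
    [0, 0, 0],
    [0, 0, 0],
    [0, 0, 0],
    [0, 0, 0]
  ]
}}

```text
time: 25.38
position: [0.4614, 0.1185, 0.0899]
tool_rot: [0.94, 0.159, 0.298, -0.051]
ft_force: [-0.8, 16.9, 2.3]
grip_width: 0.0118
grip_force: 15.0
```

```bash
python3 - <<'E'
from kin import *
B=np.load('poses.npz')['B'];R=Rot(B[2],t35)
go(fin(B,35,27),R);print(R.inv().apply(robot.get_obs()['ft_force']))
E
```

```text
delta cm [ 0.02 -0.07  0.1 ] turn [-0.007 -0.003  0.007]
[  5.17927805 -16.30573957   0.77893917]
```

>>> {"fn": "play_rows", "kwargs": {
  "gripper": [0, 0, 0, 0, 0, 0, 0],
  "delta_pos": [
    [0, -0.35, 0],
    [0, -0.35, 0],
    [0, -0.35, 0],
    [0, -0.35, -2],
    [0, -0.35, -4.7],
    [0, -0.35, -4.7],
    [0, -0.35, -4.7]
  ],
  "turn": [
    [0, 0, 0],
    [0, 0, 0],
    [0, 0, 0],
    [0, 0, 0],
    [0, 0, 0],
    [0, 0, 0],
    [0, 0, 0]
  ]
}}

```text
time: 26.25
position: [0.4368, 0.1099, 0.128]
tool_rot: [0.941, 0.155, 0.298, -0.049]
ft_force: [0.0, -0.1, 0.0]
grip_width: 0.0435
grip_force: 0.0
```

```bash
python3 - <<'E'
from kin import *
from fit2 import *
B=np.load('poses.npz')['B'];R=Rot(B[2],t35);p,_=pose()
q=robot.get_obs()['q'];go(fin(B,-66,75),R);print(ik(fin(B,-66,75),R,q,20),q)
c=load('w3')
print('pred px in w3 tile4', [(proj(c,fin(B,y,32))[0]/1.6).round(1) for y in (-60,-66,-72,47)])
E
```

```text
[(np.float64(351.0082749840866), np.float64(213.6594525779758)), (np.float64(284.40102827763496), np.float64(214.02185089974293))] [(np.float64(328.0477207977208), np.float64(297.4665242165242)), (np.float64(359.34375), np.float64(305.51526162790697))] [(np.float64(367.71635883905014), np.float64(242.86279683377307)), (np.float64(364.65960099750623), np.float64(229.71072319201994))]
[0.5817 0.1238 0.3252] [-1.  -1.2 -0.7 -1.1  1.  -3.   1.  -3.1]
[0.5807 0.1218 0.3271] [ 1.2  0.  -1.2  0. ]
[0.5812 0.1228 0.3262] [-1.5 -2.  -1.3 -1.9  0.5 -2.6  0.5 -2.8  0.5 -0.7 -2.  -0.8]
[[440.0, 273.0], [195.0, 274.0], [179.0, 108.0], [454.0, 107.0], [317.0, 212.0]]
delta cm [-0.04 10.01 -0.08] turn [ 0.    -0.002 -0.   ]
[-0.48162649  0.56678102  2.3411504   2.01233258  0.47635604 -1.1972014 ] [-0.19726499  0.57887496  2.42164665  2.49263548  0.49526396 -1.42296377]
pred px in w3 tile4 [array([317.7, 168.5]), array([324.3, 168.5]), array([330.8, 168.5]), array([198.8, 168.6])]
```

>>> {"fn": "play_rows", "kwargs": {
  "gripper": [0, 0, 0, 0, 0, 0, 0, 0],
  "delta_pos": [
    [0, 2.5, 0],
    [0, 5, 0],
    [0, 7.5, 0],
    [0, 9.9, 0],
    [0, 9.9, 0],
    [0, 9.9, 0],
    [0, 9.9, 0],
    [0, 9.9, 0]
  ],
  "turn": [
    [0, 0, 0],
    [0, 0, 0],
    [0, 0, 0],
    [0, 0, 0],
    [0, 0, 0],
    [0, 0, 0],
    [0, 0, 0],
    [0, 0, 0]
  ]
}}

```text
time: 27.25
position: [0.4671, 0.0175, 0.128]
tool_rot: [0.941, 0.156, 0.297, -0.05]
ft_force: [0.3, 0.1, -0.2]
grip_width: 0.0433
grip_force: 0.0
```

>>> {"fn": "play_rows", "kwargs": {
  "gripper": [0, 0, 0, 0, 0.9, 0.9, 0.9, 0.9],
  "delta_pos": [
    [0, 0, 1.5],
    [0, 0, 3],
    [0, 0, 4.7],
    [0, 0, 4.7],
    [0, 0, 4.7],
    [0, 0, 4.7],
    [0, 0, 4.7],
    [0, 0, 4.7]
  ],
  "turn": [
    [0, 0, 0],
    [0, 0, 0],
    [0, 0, 0],
    [0, 0, 0],
    [0, 0, 0],
    [0, 0, 0],
    [0, 0, 0],
    [0, 0, 0]
  ]
}}

```text
time: 28.25
position: [0.4932, 0.025, 0.0899]
tool_rot: [0.941, 0.155, 0.297, -0.049]
ft_force: [-1.8, -2.2, 1.5]
grip_width: 0.0119
grip_force: 14.9
```

```bash
python3 - <<'E'
from kin import *
B=np.load('poses.npz')['B'];R=Rot(B[2],t35)
go(fin(B,-95,27),R);print(R.inv().apply(robot.get_obs()['ft_force']))
E
```

```text
delta cm [-0.    3.06  0.09] turn [ 0.    -0.001 -0.   ]
[-1.14261947  1.52973729 -2.65092402]
```

>>> {"fn": "play_rows", "kwargs": {
  "gripper": [0.9, 0.9, 0.9, 0.9, 0.9, 0.9, 0.9, 0.9, 0.9],
  "delta_pos": [
    [0, 0.6, 0],
    [0, 1.2, 0],
    [0, 1.8, 0],
    [0, 2.4, 0],
    [0, 2.9, 0],
    [0, 3.2, 0],
    [0, 3.5, 0],
    [0, 3.5, 0],
    [0, 3.5, 0]
  ],
  "turn": [
    [0, 0, 0],
    [0, 0, 0],
    [0, 0, 0],
    [0, 0, 0],
    [0, 0, 0],
    [0, 0, 0],
    [0, 0, 0],
    [0, 0, 0],
    [0, 0, 0]
  ]
}}

```text
time: 29.38
position: [0.5031, -0.0046, 0.0898]
tool_rot: [0.94, 0.157, 0.298, -0.052]
ft_force: [-0.4, 12.3, 2.3]
grip_width: 0.0119
grip_force: 15.0
```

```bash
python3 - <<'E'
from kin import *
B=np.load('poses.npz')['B'];R=Rot(B[2],t35)
go(fin(B,-95,27),R);print(R.inv().apply(robot.get_obs()['ft_force']))
E
```

```text
delta cm [ 0.01 -0.06  0.09] turn [-0.008 -0.003  0.003]
[  4.21484476 -11.73360952   0.17998858]
```

>>> {"fn": "play_rows", "kwargs": {
  "gripper": [0, 0, 0, 0, 0, 0, 0],
  "delta_pos": [
    [0, 0, 0],
    [0, 0, 0],
    [0, -0.2, 0],
    [0, -0.2, -2],
    [0, -0.2, -4.7],
    [0, -0.2, -6],
    [0, -0.2, -6]
  ],
  "turn": [
    [0, 0, 0],
    [0, 0, 0],
    [0, 0, 0],
    [0, 0, 0],
    [0, 0, 0],
    [0, 0, 0],
    [0, 0, 0]
  ]
}}

```text
time: 30.25
position: [0.4713, -0.018, 0.1393]
tool_rot: [0.941, 0.155, 0.298, -0.048]
ft_force: [0.3, -0.2, -0.5]
grip_width: 0.0436
grip_force: 0.0
```

```bash
python3 - <<'E'
from kin import *
B=np.load('poses.npz')['B'];c=snap('wrist','w8');d=snap('side','d8')
g=cv2.imread('pics/w8.png',0)
for nm,y in (('lock',35),('sel',-95)):
    u,v=proj(c,fin(B,y,32))[0];print(nm,u.round(1),v.round(1),[(proj(c,fin(B,y+e,32))[0][0]).round(1) for e in (-6,6)])
    v=int(v)-6
    if 0<v<480: print(g[v,max(0,int(u)-24):int(u)+25].tolist())
th=np.linspace(0,2*np.pi,361);L=np.array([bp(B,[90*np.cos(t),90*np.sin(t),208]) for t in th]);q=proj(d,L);print(q.min(0),q.max(0))
# lid change between d7 and d8
a=cv2.imread('pics/d7.png',0).astype(int);b=cv2.imread('pics/d8.png',0).astype(int)
for v in (200,205): print(v,a[v,330:345].tolist(),b[v,330:345].tolist(),a[v,396:408].tolist(),b[v,396:408].tolist())
E
```

```text
lock 96.7 262.1 [np.float64(106.5), np.float64(87.0)]
[62, 60, 63, 60, 62, 61, 63, 63, 64, 63, 63, 62, 61, 65, 89, 130, 155, 163, 165, 166, 170, 171, 172, 172, 172, 169, 171, 170, 167, 166, 164, 158, 146, 132, 111, 94, 86, 82, 86, 82, 84, 84, 82, 81, 83, 82, 84, 82, 84]
sel 313.5 262.4 [np.float64(323.6), np.float64(303.3)]
[65, 66, 68, 67, 67, 65, 66, 66, 62, 73, 89, 104, 108, 107, 105, 110, 126, 146, 158, 166, 169, 171, 170, 174, 173, 174, 176, 174, 175, 172, 172, 172, 170, 165, 154, 138, 120, 109, 108, 107, 108, 105, 100, 81, 71, 70, 74, 73, 71]
[336.8799833  186.29268846] [401.62057032 219.7045378 ]
200 [120, 120, 123, 122, 119, 118, 119, 138, 166, 181, 183, 182, 184, 181, 182] [125, 125, 125, 125, 125, 121, 123, 139, 170, 183, 186, 187, 186, 187, 186] [182, 183, 183, 177, 158, 122, 107, 110, 112, 114, 116, 114] [188, 187, 186, 180, 161, 127, 111, 113, 116, 119, 116, 116]
205 [129, 128, 130, 127, 125, 127, 124, 125, 146, 175, 184, 184, 183, 183, 179] [130, 129, 132, 128, 130, 130, 125, 128, 150, 177, 186, 187, 185, 186, 186] [181, 181, 183, 184, 181, 169, 141, 117, 113, 112, 114, 113] [184, 187, 186, 186, 184, 171, 144, 119, 117, 114, 116, 117]
```

The lock fin spans 87–105 px (predicted 87–106) and the selector 305–324 (predicted 303–324), so both are at their stops. The bowl has not moved.

```bash
python3 -c "
from rig import robot
print(robot.hand_in())"
```

```text
the job is handed in; nothing more can be done
None
```

I handed the job in at about 30 s: the bowl sits home over the pegs, the lock is back at its stop over the bowl's foot, the selector is at full speed, and the mug, mill and jar were not touched. The simulator gave no verdict.

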